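Set the hold-down screw over a steel plate

TASK

Slide the larger steel plate flat along the bench, without lifting it, into the hold-down fixture until its end is up against the fence with its sides in line with the fence's sides. Then turn the thumbscrew clockwise until it seats, back it off a quarter turn to leave running clearance, and finish still gripping its wing, holding it there. Leave the other things on the bench alone.

Things in the scene. Friction and masses are not known exactly. Their poses are not given: they have to be found in the camera images.
- plate: workpiece: flat bright steel plate 120 (x) x 60 (y) x 10 (z) mm, 0.45 to 0.75 kg, the larger of the two steel plates, lying flat on the bench, nothing on it. Origin: centre of its underside; x along its length, z up. Either end may go to the fence.
- fixture: grey hold-down fixture bolted to the bench. Origin: on the bench at the foot of the fence face, mid-width; x runs level into the fence (the plate slides in along +x), z up. Fence: block 60 mm wide (y -30 to 30), 32 mm deep, 40 mm high; behind it a flange to x = 61 mm, 90 mm wide, 8 mm high with bolt heads to 14 mm.
- home (a point): where the plate's origin is when home: on the bench 60 mm out from the fence face (fixture x = -60 mm, y = 0). The plate then touches the fence with its end face, its length lies along this point's x axis (same axes as the fixture) and its sides are in line with the fence's sides.
- beam_end (a point): middle of the top edge at the free end of the fixture's arm, which reaches from the fence out over the mouth to fixture x = -45 mm; 34 mm wide, underside 24 mm and top 40 mm above the bench. The screw's foot below it, at x = -25 mm, is 13 mm above the bench: the 10 mm plate passes under at any screw setting.
- thumbscrew (a joint): angle (rad) of the thumbscrew about its upright axis: 0 = seated (hard stop), growing as it is backed off (anticlockwise from above); clockwise from above screws it home. Starts between 1 and 3 rad; stop at the other end 6.28. Light friction (0.06 N m), stays where it is left; does not noticeably rise or sink.
- wing_grip (a point): point to pinch the thumbscrew's wing: on the screw axis (fixture x = -25 mm, y = 0), 74 mm above the bench. Wing: upright, steel, 44 mm long (x), 12 mm thick (y), 58 to 86 mm above the bench, turning with the screw; x along the fixture's x at joint 0. Below it a 16 mm shank and a 24 mm wide collar up to 48 mm. Pinch across its thickness from above.
- offcut: smaller bright steel offcut, 70 x 40 x 10 mm, lying flat; not the workpiece; leave alone. Origin: centre of its underside.
- screwdriver: screwdriver about 200 mm long, lying on the bench; leave alone. Origin: under the middle of its length.
- wood_block: wooden block 90 x 45 x 40 mm; leave alone. Origin: centre of its underside.
- jar: glass jar with dark lid, 70 mm across, 80 mm tall; leave alone. Origin: centre of its underside.
- tape: roll of brown tape lying flat, 90 mm across, 22 mm high; leave alone. Origin: centre of its underside.
- disc: flat black grinding disc, 110 mm across, 8 mm thick; leave alone. Origin: centre of its underside.
- mug: white mug, 80 mm across, 90 mm tall; leave alone. Origin: centre of its underside.
There are look-alikes about, which are no part of the job. Leave any pink or red look-alike of the plate alone.

How it is judged:
By the outcome, as a careful person would: the job done as asked, in the order asked, and still so for the second after the job is handed in, while the arm keeps its last pose, push and grip.
It also fails if it takes over 72 s, if anything falls off the work surface, if the arm or the gripper's body presses on something with over 40 N, if the wrist force passes 120 N, or if a joint passes its speed limit or range.

ROBOT

A 6-joint arm with a two-finger parallel gripper is mounted at the origin on the work surface. World frame = base frame: x ahead of the robot, y to its left, z up, the work surface at z = 0. Lengths are in m, angles in rad, forces in N, time in s.
With the tool pointing down it reaches from about 0.325 to 0.85 m from the base axis. Payload 4.4 kg.
Tool frame: the origin (TCP) lies between the finger pads; the fingertips stand 17 mm ahead of it and the grasp point (between the pads) lies 2 mm behind it; z points along the fingers, y is the line along which they close (so a half turn about z gives the same grasp; the last joint's range is limited). The gripper opens to 94 mm and grips with 3 to 60 N. Pads are 16 mm wide; open, the fingers measure 119 mm over their backs; the gripper's body (75 mm by 177 mm) begins 78 mm behind the grasp point.
Start: joints at [-1.397, 0.207, 1.542, -0, 1.393, -0.15], TCP at [0.183, -0.545, 0.222] pointing down, gripper open.
Joint ranges: [-2.73, 2.73], [-0.86, 2.22], [0.23, 2.46], [-1.11, 4.25], [0.08, 2.63], [-2.82, 2.82]. Speed limits (rad/s): [2.79, 2.79, 3.14, 3.14, 3.14, 3.14].

INTERFACE

Orientations are given as a unit quaternion [w, x, y, z].
In Python, from cell import * gives the robot as it stands. The module is installed in compiled form; this text tells all that it offers.
- The arm moves only by the shell command python3 -m handwheel 'ROWS' [FORCE]. ROWS is a JSON list of rows, 1 to 8 of them, each of 7 numbers: the finger opening in m, then dx, dy, dz in m, then a rotation vector rx, ry, rz in rad; each row is the pose to reach, as a shift and turn from the pose commanded when the command began, along the tool's axes at that moment; what a row does not reach only later rows make up. A row lasts 1/12 s, in which the tool goes at most 0.0417 m and 0.125 rad, less where a joint would pass 70% of its speed; a pose out of reach is approached as far as the arm can. The fingers move at their own pace and stop on an object; FORCE is the grip in N (left out, the last holds). Time passes only in rows, so rows that do not move let the fingers close. It prints the time, the measured TCP pose, the force, the opening and the grip force at its end.
- state(): the state, without advancing time (a new reading comes with each control period).
- camera(name): name is "scene" or "top"; returns (picture, depth): 400x640x3 uint8, red, green, blue; 400x640 float32, m along the optical axis (not along the pixel's ray), 0 where there is no reading.
- camera_info(name): a dict with "mtx" (3x3 intrinsics, pixels), "eye" and "rotation" of the camera in the world. Camera axes: x right, y down, z forward; pixel columns grow to the right and rows downward; lengths in m; the calibration is good to about 2 mm. A picture is of the moment at which its call begins. camera_info takes no time and is no camera call.
- sign_off(): hands the job in; it is judged then, once.
The state is a dict: "time": time; "joint_positions": joint angles; "qd": joint speeds; "joint_efforts": joint torques, N m; "ee_pos": TCP position; "orientation": TCP orientation; "contact_force": force on the tool from outside, world axes, zero at the start; "torque": the same for the moment, N m; "opening": finger opening in m; "gripper_force": force on a finger pad.
Only numpy, scipy, OpenCV 4.12 (cv2) and the standard library are available. Lean on these libraries where they do the work, as an engineer would, in place of code of your own. Each camera call takes 0.05 s, during which the arm holds its last target. There are 200 camera calls.

## Working session

There is one attempt and no reset: what is moved stays moved. The work goes in short steps, Python scripts to look and compute and a shell command to move; the robot and the scene stay as the last step left them, time stands still between calls to the robot, and variables do not carry over. Pictures are saved under pics/ and viewed, at most 13 in all, crops included, and the job is handed in when it is done.

```bash
mkdir -p pics
python3 - <<'E'
from cell import *
import cv2,numpy as np
for n in("top","scene"):
    p,d=camera(n);cv2.imwrite(f"pics/{n}0.png",p[:,:,::-1]);np.savez(f"{n}0.npz",p=p,d=d)
    i=camera_info(n);print(n,i)
s=state();print(s["ee_pos"],s["orientation"],s["time"],s["opening"])
E
```

```text
top {'mtx': array([[383.39170314,   0.        , 326.31466861],
       [  0.        , 383.39170314, 202.89926385],
       [  0.        ,   0.        ,   1.        ]]), 'eye': array([0.48381277, 0.01300102, 1.21602381]), 'rotation': array([ 0.02457575, -0.6985834 ,  0.71487873, -0.0180463 ])}
scene {'mtx': array([[423.2098752 ,   0.        , 318.91504915],
       [  0.        , 423.2098752 , 193.59342925],
       [  0.        ,   0.        ,   1.        ]]), 'eye': array([ 1.03742287, -0.39207219,  1.05045862]), 'rotation': array([-0.25954541,  0.86721068,  0.40787246, -0.11925549])}
[ 0.18335681 -0.54427758  0.22144116] [-9.81509515e-04  9.86842613e-01  1.61680837e-01 -2.07900097e-05] 0.1 0.09412529782229419
```

View pics/top0.png

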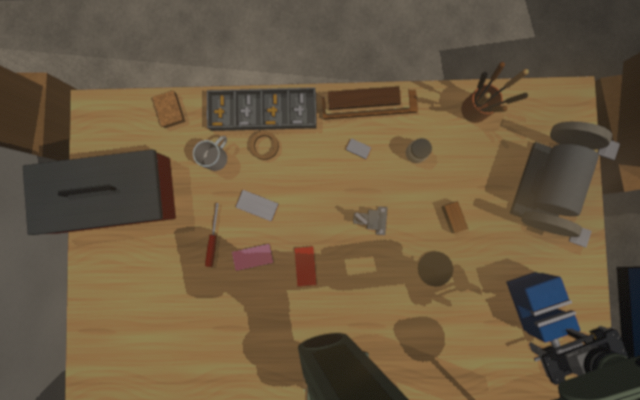

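View pics/scene0.png

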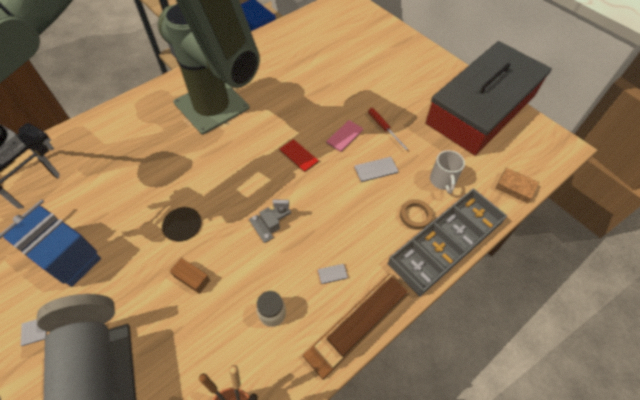

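Top view: the plate is at about (257,205), the fixture at (372,219) with its flange on the right and mouth on the left, and the offcut at (358,148). The pink and red look-alikes are at (252,257) and (305,266). The plate slides to image right, roughly world -y.

```bash
cat > h.py <<'E'
import numpy as np,cv2
from scipy.spatial.transform import Rotation as R
from cell import *
def RM(q): return R.from_quat(np.roll(q,-1)).as_matrix()
def toworld(n,d,uv=None):
    i=camera_info(n);v,u=np.mgrid[:400,:640];K=i["mtx"]
    c=np.dstack([(u-K[0,2])/K[0,0]*d,(v-K[1,2])/K[1,1]*d,d]);return c@RM(i["rotation"]).T+i["eye"]
def ray(n,uv,z):
    i=camera_info(n);r=np.linalg.solve(i["mtx"],np.c_[np.atleast_2d(uv),np.ones(len(np.atleast_2d(uv)))].T).T@RM(i["rotation"]).T
    return i["eye"]+r*((z-i["eye"][2])/r[:,2])[:,None]
def plate(p,n="top",z=.01,box=None):
    h=cv2.cvtColor(p,cv2.COLOR_RGB2HSV);m=((h[:,:,1]<70)&(h[:,:,2]>100)).astype(np.uint8)
    if box: k=np.zeros_like(m);k[box[1]:box[3],box[0]:box[2]]=1;m*=k
    cs=cv2.findContours(m,cv2.RETR_EXTERNAL,cv2.CHAIN_APPROX_NONE)[0]
    c=max(cs,key=cv2.contourArea)[:,0,:].astype(float)
    w=ray(n,c,z)[:,:2];r=cv2.minAreaRect((w*1000).astype(np.float32));return r,len(c)
E
python3 - <<'E'
from h import *
T=np.load("top0.npz");S=np.load("scene0.npz")
print(plate(T["p"],"top",.01,(225,180,290,230)));print(plate(S["p"],"scene",.01,(345,150,405,190)))
for n,X in(("top",T),("scene",S)):
    W=toworld(n,X["d"]);
    reg=(W[...,0]>.3)&(W[...,0]<.6)&(W[...,1]>-.25)&(W[...,1]<0.02)&(X["d"]>0)
    for lo,hi in((.034,.047),(.05,.1),(.006,.02)):
        q=W[reg&(W[...,2]>lo)&(W[...,2]<hi)]
        if len(q): print(n,lo,len(q),np.round(q.mean(0),4),cv2.minAreaRect((q[:,:2]*1000).astype(np.float32)))
    b=W[(abs(W[...,0]-.45)<.03)&(abs(W[...,1]-.05)<.03)];print("bench",b[:,2].mean() if len(b) else 0)
a=cv2.resize(T["p"][180:260,330:410],None,fx=5,fy=5,interpolation=2);b=cv2.resize(S["p"][180:260,230:310],None,fx=5,fy=5,interpolation=2)
cv2.imwrite("pics/fx0.png",np.hstack([a,b])[:,:,::-1])
E
```

```text
(((555.198486328125, 243.89361572265625), (121.97734069824219, 60.56195831298828), 67.76359558105469), 101)
(((557.7886352539062, 239.80563354492188), (121.96157836914062, 62.67304992675781), 67.05319213867188), 99)
top 0.034 284 [ 0.5037 -0.1073  0.0403] ((506.0621032714844, -97.03709411621094), (76.88477325439453, 59.254032135009766), 80.37820434570312)
top 0.05 73 [ 0.5063 -0.0772  0.0812] ((505.84588623046875, -77.05911254882812), (42.56060791015625, 20.386213302612305), 61.286109924316406)
top 0.006 252 [ 0.4841 -0.1388  0.009 ] ((449.16851806640625, -114.92893981933594), (270.06622314453125, 294.5295715332031), 89.45088958740234)
bench 0.0003489965877570484
scene 0.034 352 [ 0.506  -0.1115  0.0404] ((504.21661376953125, -99.77793884277344), (77.72825622558594, 60.969154357910156), 84.29679870605469)
scene 0.05 148 [ 0.5091 -0.0837  0.0765] ((508.164306640625, -82.9073257446289), (43.675289154052734, 14.983955383300781), 42.210941314697266)
scene 0.006 364 [ 0.4953 -0.1437  0.0098] ((447.6091613769531, -110.38140869140625), (295.2273864746094, 259.1089782714844), 0.8149713277816772)
bench 0.0009300623298219234
```

View pics/fx0.png

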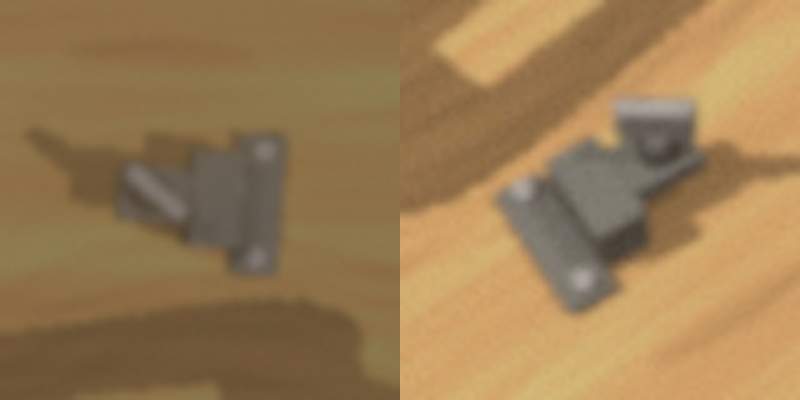

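The crop shows the fence, the arm with its free end at left, the wing (diagonal) and the flange with two bolt heads. Now I'll fit the fixture axes from bolts and flange corners.

Run:
```python
from h import *
T=np.load("top0.npz");S=np.load("scene0.npz")
for n,X,o,bs in(("top",T,(330,180),[(264,152),(256,260)]),("scene",S,(230,180),[(522-400,190),(582-400,278)])):
    p=X["p"];g=p.astype(float).sum(2);B=[]
    for b in bs:
        u0=o[0]+b[0]/5-.4;v0=o[1]+b[1]/5-.4
        vv,uu=np.mgrid[round(v0)-3:round(v0)+4,round(u0)-3:round(u0)+4];w=g[vv,uu];w=np.clip(w-np.percentile(w,70),0,None)
        B.append(((w*uu).sum()/w.sum(),(w*vv).sum()/w.sum()))
    P=ray(n,B,.014)[:,:2];d=P[0]-P[1]
    if n=="scene": d=d if d[0]>0 else -d
    d/=np.hypot(*d);ex=np.array([d[1],-d[0]]);ex=ex if ex[1]<0 else -ex;ey=np.array([-ex[1],ex[0]])
    print(n,"bolts",P,"dist",np.hypot(*(P[0]-P[1])),"yaw",np.degrees(np.arctan2(ex[1],ex[0])))
    W=toworld(n,X["d"]);c=P.mean(0)
    q=W[(W[...,2]>.036)&(W[...,2]<.044)][:,:2]-c;L=np.c_[q@ex,q@ey];L=L[(abs(L[:,0])<.12)&(abs(L[:,1])<.05)]
    f=L[L[:,0]>-.045];a=L[L[:,0]<-.052]
    print("fence x",np.percentile(f[:,0],[99]),"y",np.percentile(f[:,1],[1,99]),f[:,1].mean(),"arm y",np.percentile(a[:,1],[2,98]),"arm xmin",L[:,0].min())
    h=W[(W[...,2]>.08)&(W[...,2]<.09)][:,:2]-c;l=np.c_[h@ex,h@ey];l=l[(abs(l[:,0]+.07)<.05)&(abs(l[:,1])<.05)]
    m=l.mean(0);e=np.linalg.svd(l-m)[2][0];print("wing",m,c+m[0]*ex+m[1]*ey,np.degrees(np.arctan2(e[1],e[0]))%180,len(l))
    print("origin if bolts x=46.5:",c-.0465*ex, "home",c-.1065*ex)
c=[(237,133),(286,133),(275,274),(228,270)];print(ray("top",[(330+u/5-.4,180+v/5-.4) for u,v in c],.008))
c=[(193,148),(243,152),(238,248),(188,242)];print(ray("top",[(330+u/5-.4,180+v/5-.4) for u,v in c],.04))
```

```text
top bolts [[ 0.53113399 -0.15241208]
 [ 0.46380022 -0.14557549]] dist 0.06767994700072079 yaw -95.7975361911196
fence x [-0.01513038] y [-0.02715355  0.03060909] 0.0011283421738948092 arm y [-0.01384755  0.01838345] arm xmin -0.09151457393972856
wing [-0.07215074  0.00242383] [ 0.50716674 -0.07745693] 144.2322514619047 58
origin if bolts x=46.5: [ 0.50216423 -0.10273163] home [ 0.50822505 -0.04303852]
scene bolts [[ 0.45971114 -0.14751752]
 [ 0.53177266 -0.15510779]] dist 0.07246016324814675 yaw -96.01281369264588
fence x [-0.01354559] y [-0.0265915   0.03267064] 0.004670703648468034 arm y [-0.0121286   0.02135538] arm xmin -0.09104977817607285
wing [-0.06903578  0.00437018] [ 0.5073196  -0.08311445] 142.32984842567473 71
origin if bolts x=46.5: [ 0.50061282 -0.10506847] home [ 0.50689787 -0.04539856]
[[ 0.54270744 -0.13610548  0.008     ]
 [ 0.54199003 -0.16692992  0.008     ]
 [ 0.45362937 -0.15718786  0.008     ]
 [ 0.45679428 -0.12782414  0.008     ]]
[[ 0.53256637 -0.10492677  0.04      ]
 [ 0.52940272 -0.13547075  0.04      ]
 [ 0.47077462 -0.13060551  0.04      ]
 [ 0.47512636 -0.10018616  0.04      ]]
```

```bash
cat >> h.py <<'E'
def delta(x,y,z,yaw):
    s=state();M=RM(s["orientation"]);d=M.T@(np.array([x,y,z])-s["ee_pos"])
    Z=R.from_matrix([[np.cos(yaw),np.sin(yaw),0],[np.sin(yaw),-np.cos(yaw),0],[0,0,-1]]).as_matrix()
    print("t",s["time"],"pos",s["ee_pos"].round(4),"yaw",np.degrees(np.arctan2(M[1,0],M[0,0])).round(2),"q6",s["joint_positions"][5],"F",np.round(s["contact_force"],1),"-> d",d.round(4),"rv",R.from_matrix(M.T@Z).as_rotvec().round(4))
E
python3 - <<'E'
from h import *
print(ray("top",[(263,146),(208,152),(216,203)],.02))
delta(.572,.279,.221,np.radians(67.4))
E
```

```text
[[0.74081384 0.21908582 0.02      ]
 [0.72597189 0.39339558 0.02      ]
 [0.56388737 0.36891849 0.02      ]]
t 0.1 pos [ 0.1834 -0.5443  0.2214] yaw 18.61 q6 -0.15049021488528827 F [ 0.2 -0.1  0.2] -> d [ 0.631  -0.6562  0.0019] rv [-0.0017 -0.0011 -0.8516]
```

```bash
M='python3 -m handwheel'
$M '[[0.08,0.631,-0.656,0,0,0,-0.85],[0.08,0.631,-0.656,0,0,0,-0.85],[0.08,0.631,-0.656,0,0,0,-0.85],[0.08,0.631,-0.656,0,0,0,-0.85],[0.08,0.631,-0.656,0,0,0,-0.85],[0.08,0.631,-0.656,0,0,0,-0.85],[0.08,0.631,-0.656,0,0,0,-0.85],[0.08,0.631,-0.656,0,0,0,-0.85]]'
python3 -c "
from h import *
delta(.572,.279,.221,np.radians(67.4))"
```

```text
time: 0.77
ee_pos: [0.3259, -0.2414, 0.2221]
orientation: [-0.0, 0.832, 0.555, 0.0]
contact_force: [1.2, 0.2, -0.4]
opening: 0.0798
gripper_force: 0.0
t 0.7667 pos [ 0.3259 -0.2414  0.2221] yaw 67.46 q6 -0.4585023894290227 F [ 1.2  0.2 -0.4] -> d [0.575  0.0278 0.0013] rv [-0.0002 -0.0003  0.0011]
```

```bash
M='python3 -m handwheel'
$M '[[0.08,0.575,0.028,0,0,0,0],[0.08,0.575,0.028,0,0,0,0],[0.08,0.575,0.028,0,0,0,0],[0.08,0.575,0.028,0,0,0,0],[0.08,0.575,0.028,0,0,0,0],[0.08,0.575,0.028,0,0,0,0],[0.08,0.575,0.028,0,0,0,0],[0.08,0.575,0.028,0,0,0,0]]'
$M '[[0.08,0.24,0.012,0,0,0,0],[0.08,0.24,0.012,0,0,0,0],[0.08,0.24,0.012,0,0,0,0],[0.08,0.24,0.012,0,0,0,0],[0.08,0.24,0.012,0,0,0,0],[0.08,0.24,0.012,0,0,0,0],[0.08,0.24,0.012,0,0,0,0]]'
python3 -c "
from h import *
delta(.572,.279,.0205,np.radians(67.4))"
```

```text
time: 1.43
ee_pos: [0.4693, 0.0596, 0.2222]
orientation: [0.0, 0.832, 0.554, -0.0]
contact_force: [1.4, -0.8, 0.2]
opening: 0.0798
gripper_force: 0.0
time: 2.02
ee_pos: [0.5737, 0.2793, 0.2209]
orientation: [-0.001, 0.831, 0.556, 0.0]
contact_force: [-0.7, -0.5, 0.5]
opening: 0.0803
gripper_force: 0.0
t 2.0167 pos [0.5737 0.2793 0.2209] yaw 67.59 q6 0.7073700180665338 F [-0.7 -0.5  0.5] -> d [-0.0013 -0.0012  0.2004] rv [-0.0012 -0.0017  0.0033]
```

```bash
M='python3 -m handwheel'
$M '[[0.08,-0.001,-0.001,0.04,0,0,0],[0.08,-0.001,-0.001,0.08,0,0,0],[0.08,-0.001,-0.001,0.12,0,0,0],[0.08,-0.001,-0.001,0.16,0,0,0],[0.08,-0.001,-0.001,0.18,0,0,0],[0.08,-0.001,-0.001,0.19,0,0,0],[0.08,-0.001,-0.001,0.2,0,0,0],[0.08,-0.001,-0.001,0.2,0,0,0]]'
$M '[[0.05,0,0,0,0,0,0],[0.05,0,0,0,0,0,0],[0.05,0,0,0,0,0,0],[0.05,0,0,0,0,0,0],[0.05,0,0,0,0,0,0],[0.05,0,0,0,0,0,0],[0.05,0,0,0,0,0,0],[0.05,0,0,0,0,0,0]]' 20
python3 -c "
from h import *
delta(.529,.142,.0205,np.radians(84.1))
p,d=camera('top');cv2.imwrite('pics/g1.png',cv2.resize(p[140:280,200:410],None,fx=3.5,fy=3.5)[:,:,::-1])"
```

```text
time: 2.68
ee_pos: [0.5707, 0.2729, 0.0211]
orientation: [-0.0, 0.833, 0.554, -0.001]
contact_force: [0.3, -0.5, 0.4]
opening: 0.0801
gripper_force: 0.0
time: 3.35
ee_pos: [0.5708, 0.2754, 0.0245]
orientation: [-0.001, 0.832, 0.554, 0.0]
contact_force: [-4.9, 1.8, 6.2]
opening: 0.0595
gripper_force: 20.0
t 3.35 pos [0.5708 0.2754 0.0245] yaw 67.29 q6 0.7063504305798586 F [-4.9  1.8  6.2] -> d [-0.1392  0.013   0.0037] rv [-0.0018 -0.0024 -0.2934]
```

View pics/g1.png

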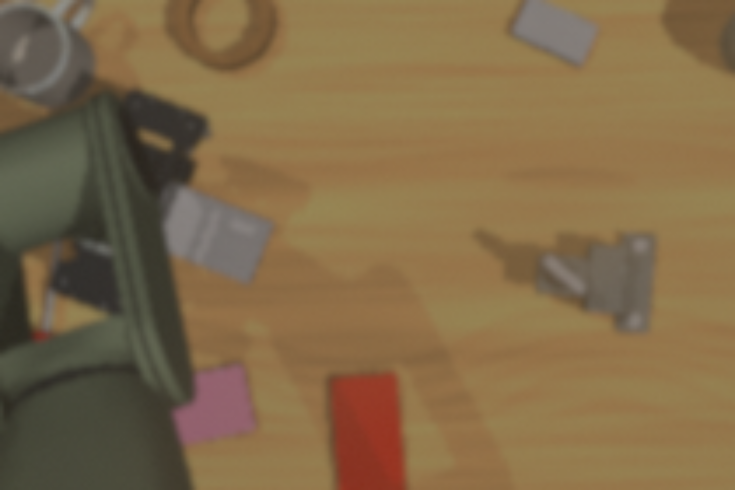

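The top view shows the gripper holding the plate's far half (free end near (272,250) in the crop), with nothing else touched. The opening of 59.5 mm matches the plate's width, so I'll slide it now.

```bash
M='python3 -m handwheel'
$M '[[0.05,-0.028,0.005,0,0,0,-0.04],[0.05,-0.056,0.01,0,0,0,-0.08],[0.05,-0.084,0.014,0,0,0,-0.12],[0.05,-0.112,0.019,0,0,0,-0.16],[0.05,-0.14,0.024,0,0,0,-0.2],[0.05,-0.168,0.029,0,0,0,-0.24],[0.05,-0.196,0.033,0,0,0,-0.27],[0.05,-0.223,0.038,0,0,0,-0.293]]' 30
$M '[[0.05,0,0,0,0,0,0],[0.05,0,0,0,0,0,0],[0.05,0,0,0,0,0,0]]'
python3 - <<'E'
from h import *
delta(.5137,-.008,.0245,np.radians(84.1))
for n in("top","scene"):
    p,d=camera(n);np.savez(n+"1.npz",p=p,d=d)
    cr=p[170:270,270:410] if n=="top" else p[120:250,220:400]
    cv2.imwrite(f"pics/{n}1.png",cv2.resize(cr,None,fx=4.4,fy=4.4,interpolation=2)[:,:,::-1])
E
```

```text
time: 4.07
ee_pos: [0.5224, 0.0539, 0.0247]
orientation: [0.001, 0.743, 0.67, 0.003]
contact_force: [1.1, 5.6, 3.3]
opening: 0.0593
gripper_force: 30.0
time: 4.32
ee_pos: [0.5216, 0.0505, 0.0245]
orientation: [0.003, 0.742, 0.67, -0.001]
contact_force: [-2.4, -8.5, 7.4]
opening: 0.0591
gripper_force: 30.0
t 4.3167 pos [0.5216 0.0505 0.0245] yaw 84.16 q6 0.04042041054826734 F [-2.4 -8.5  7.4] -> d [-0.059  -0.0019  0.0004] rv [0.002  0.0054 0.001 ]
```

View pics/top1.png

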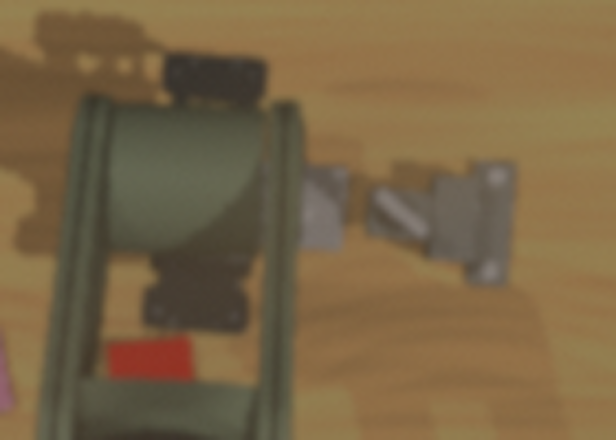

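View pics/scene1.png

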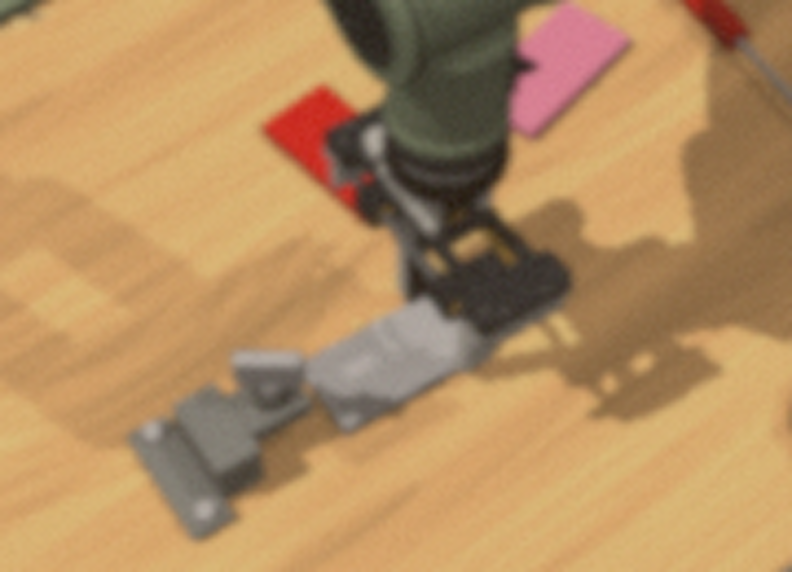

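Both views show the plate in line with and short of the fixture. In the top crop its front corners are about (348,170) and (342,250), and the arm end starts at u≈368. I'll check the lateral offset in both views.

```bash
cat > lat.py <<'E'
from h import *
import sys
k=sys.argv[1]
yaw=np.radians(-95.9);ex=np.array([np.cos(yaw),np.sin(yaw)]);ey=np.array([-ex[1],ex[0]])
for n in("top","scene"):
    X=np.load(n+k+".npz");W=toworld(n,X["d"]);L=np.dstack([(W[...,:2]-[.504,-.104])@ex,(W[...,:2]-[.504,-.104])@ey])
    def band(zl,zh,x0,x1,lab):
        q=L[(W[...,2]>zl)&(W[...,2]<zh)&(L[...,0]>x0)&(L[...,0]<x1)&(abs(L[...,1])<.06)]*1000
        if len(q)<8: return
        # side lines: per 4mm slice extremes
        b=np.floor(q[:,0]/5);E=np.array([(q[b==i,0].mean(),q[b==i,1].min(),q[b==i,1].max()) for i in np.unique(b) if (b==i).sum()>6])
        if len(E)<2: return
        print(n,lab,len(q),"x",q[:,0].min().round(1),q[:,0].max().round(1),"y med",np.median(E[:,1]).round(1),np.median(E[:,2]).round(1),"slopes deg",np.degrees(np.polyfit(E[:,0],E[:,1:],1)[0]).round(1))
    band(.036,.044,0,.032,"fence");band(.036,.044,-.045,0,"arm");band(.0055,.014,-.125,-.003,"plate");band(.0045,.012,.034,.061,"flange")
    h=L[(W[...,2]>.08)&(W[...,2]<.09)&(abs(L[...,0]+.025)<.04)&(abs(L[...,1])<.04)]
    if len(h)>10: m=h.mean(0);e=np.linalg.svd(h-m)[2][0];print(n,"wing",(m*1000).round(1),np.degrees(np.arctan2(e[1],e[0]))%180)
E
python3 lat.py 1
```

```text
top fence 182 x 0.1 30.5 y med -27.9 27.9 slopes deg [ 4.6 -8.6]
top arm 78 x -44.8 -0.3 y med -14.5 16.2 slopes deg [-12.   10.5]
top plate 190 x -119.7 -51.0 y med -26.5 30.5 slopes deg [-37.1   9.3]
top flange 177 x 34.1 60.4 y med -44.8 43.1 slopes deg [-6.1 -6.7]
top wing [-26.4   0.4] 144.95771398657126
scene fence 205 x 0.2 31.9 y med -28.2 28.6 slopes deg [-3.9  0.4]
scene arm 93 x -43.3 -0.1 y med -5.4 16.4 slopes deg [-41.4  -0.8]
scene plate 408 x -124.9 -12.0 y med -28.7 31.4 slopes deg [ 5.  -1.3]
scene flange 225 x 34.2 60.9 y med -44.4 43.8 slopes deg [17.3  2.7]
scene wing [-21.    0.6] 142.85756356353457
```

```bash
M='python3 -m handwheel'
$M '[[0.05,-0.006,-0.0008,0,0,0,0],[0.05,-0.012,-0.0016,0,0,0,0],[0.05,-0.018,-0.0016,0,0,0,0],[0.05,-0.024,-0.0016,0,0,0,0],[0.05,-0.03,-0.0016,0,0,0,0],[0.05,-0.036,-0.0016,0,0,0,0],[0.05,-0.042,-0.0016,0,0,0,0],[0.05,-0.042,-0.0016,0,0,0,0]]'
$M '[[0.05,0,0,0,0,0,0],[0.05,0,0,0,0,0,0]]'
$M '[[0.05,-0.001,0,0,0,0,0],[0.05,-0.002,0,0,0,0,0],[0.05,-0.003,0,0,0,0,0],[0.05,-0.004,0,0,0,0,0]]'
python3 - <<'E'
from h import *
delta(.5137,-.008,.0245,np.radians(84.1))
for n in("top","scene"):
    p,d=camera(n);np.savez(n+"2.npz",p=p,d=d)
E
python3 lat.py 2
```

```text
time: 5.08
ee_pos: [0.5169, 0.0137, 0.0246]
orientation: [0.0, 0.743, 0.669, 0.003]
contact_force: [0.6, 5.2, 5.2]
opening: 0.059
gripper_force: 30.0
time: 5.25
ee_pos: [0.5169, 0.0137, 0.0246]
orientation: [0.0, 0.743, 0.669, 0.002]
contact_force: [0.0, 4.3, 5.6]
opening: 0.0587
gripper_force: 30.0
time: 5.58
ee_pos: [0.5166, 0.011, 0.0246]
orientation: [-0.0, 0.743, 0.669, 0.003]
contact_force: [1.2, 9.4, 5.6]
opening: 0.0593
gripper_force: 30.0
t 5.5833 pos [0.5166 0.011  0.0246] yaw 83.99 q6 -0.04867072044921593 F [1.2 9.4 5.6] -> d [-0.0192 -0.0009  0.    ] rv [ 0.0041 -0.0053 -0.002 ]
top fence 181 x 0.1 30.6 y med -28.2 28.3 slopes deg [-0.5 -3.2]
top arm 54 x -30.4 -0.0 y med -13.9 16.3 slopes deg [-100.6    4.6]
top plate 20 x -29.7 -12.9 y med -28.2 27.2 slopes deg [ 6.  44.1]
top flange 183 x 34.1 60.1 y med -43.8 44.2 slopes deg [ 4.6 -5.4]
top wing [-20.8  -3.2] 141.40990391245882
scene fence 206 x 0.1 31.5 y med -29.6 29.2 slopes deg [-0.7 -2.7]
scene arm 93 x -42.4 -0.5 y med -5.0 16.2 slopes deg [-46.   -2.4]
scene plate 451 x -118.1 -8.0 y med -25.2 29.5 slopes deg [33.7 -3.7]
scene flange 239 x 34.0 60.9 y med -46.2 43.1 slopes deg [7.7 6.2]
scene wing [-21.4   1.3] 142.95599485405856
```

```bash
M='python3 -m handwheel'
$M '[[0.05,-0.001,-0.0005,0,0,0,0],[0.05,-0.002,-0.0005,0,0,0,0],[0.05,-0.003,-0.0005,0,0,0,0],[0.05,-0.004,-0.0005,0,0,0,0],[0.05,-0.005,-0.0005,0,0,0,0],[0.05,-0.006,-0.0005,0,0,0,0]]'
$M '[[0.05,-0.001,0,0,0,0,0],[0.05,-0.002,0,0,0,0,0],[0.05,-0.003,0,0,0,0,0]]'
$M '[[0.05,-0.001,0,0,0,0,0],[0.05,-0.002,0,0,0,0,0]]'
```

```text
time: 6.18
ee_pos: [0.5157, 0.005, 0.0246]
orientation: [-0.0, 0.743, 0.669, 0.003]
contact_force: [0.5, 9.7, 5.8]
opening: 0.0587
gripper_force: 30.0
time: 6.43
ee_pos: [0.5153, 0.0021, 0.0246]
orientation: [-0.0, 0.743, 0.669, 0.003]
contact_force: [1.3, 8.9, 6.0]
opening: 0.0591
gripper_force: 30.0
time: 6.6
ee_pos: [0.515, 0.0001, 0.0246]
orientation: [-0.0, 0.743, 0.669, 0.003]
contact_force: [0.9, 8.9, 5.3]
opening: 0.059
gripper_force: 30.0
```

```bash
M='python3 -m handwheel'
$M '[[0.05,-0.001,0,0,0,0,0],[0.05,-0.002,0,0,0,0,0]]' | grep -E 'ee_|contact'
$M '[[0.05,-0.001,0,0,0,0,0],[0.05,-0.002,0,0,0,0,0]]'| grep -E 'ee_|contact'
$M '[[0.05,-0.001,0,0,0,0,0],[0.05,-0.002,0,0,0,0,0]]'| grep -E 'ee_|contact'
```

```text
ee_pos: [0.5148, -0.0019, 0.0246]
contact_force: [0.8, 8.7, 5.5]
ee_pos: [0.5146, -0.0038, 0.0246]
contact_force: [0.2, 9.4, 6.6]
ee_pos: [0.5144, -0.0058, 0.0246]
contact_force: [1.2, 8.7, 5.3]
```

```bash
M='python3 -m handwheel'
$M '[[0.05,-0.001,0,0,0,0,0],[0.05,-0.0015,0,0,0,0,0]]' | grep -E 'ee_|contact'
$M '[[0.05,-0.001,0,0,0,0,0],[0.05,-0.0015,0,0,0,0,0]]'| grep -E 'ee_|contact'
python3 - <<'E'
from h import *
delta(.5137,-.008,.0246,np.radians(84.1))
for n in("top","scene"):
    p,d=camera(n);np.savez(n+"3.npz",p=p,d=d)
E
python3 lat.py 3
```

```text
ee_pos: [0.5142, -0.0074, 0.0246]
contact_force: [0.6, 9.8, 6.1]
ee_pos: [0.5141, -0.0087, 0.0246]
contact_force: [0.5, 10.4, 6.2]
t 7.4333 pos [ 0.5141 -0.0087  0.0246] yaw 83.98 q6 -0.08818674071741242 F [ 0.5 10.4  6.2] -> d [ 0.0006 -0.0004  0.    ] rv [ 0.0039 -0.0057 -0.0022]
top fence 181 x 0.3 30.9 y med -28.3 28.0 slopes deg [-0.4 -6.8]
top flange 186 x 34.1 60.4 y med -44.3 44.4 slopes deg [ 4.9 33.9]
scene fence 204 x 0.0 31.9 y med -29.4 28.0 slopes deg [-1.8  0.7]
scene arm 89 x -42.9 -0.3 y med -4.6 16.4 slopes deg [-37.9   0.5]
scene plate 343 x -115.3 -3.0 y med -3.8 28.5 slopes deg [36.   1.6]
scene flange 225 x 34.0 60.8 y med -44.9 44.5 slopes deg [9.2 5.6]
scene wing [-21.2   1. ] 144.22019154268494
```

Close to contact; smaller steps until the force rises.

```bash
M='python3 -m handwheel'
$M '[[0.05,-0.0005,0,0,0,0,0],[0.05,-0.001,0,0,0,0,0]]' | grep -E 'ee_|contact'
$M '[[0.05,-0.0005,0,0,0,0,0],[0.05,-0.001,0,0,0,0,0]]'| grep -E 'ee_|contact'
$M '[[0.05,-0.0005,0,0,0,0,0],[0.05,-0.001,0,0,0,0,0]]'| grep -E 'ee_|contact'
```

```text
ee_pos: [0.514, -0.0088, 0.0246]
contact_force: [2.8, 14.4, 6.0]
ee_pos: [0.514, -0.0089, 0.0246]
contact_force: [2.0, 15.5, 6.7]
ee_pos: [0.514, -0.009, 0.0246]
contact_force: [3.8, 18.4, 6.1]
```

The force rose and motion stopped, so the plate is in contact with the fence. Now I'll relieve most of the push, release, rise and look.

```bash
M='python3 -m handwheel'
$M '[[0.05,0.001,0,0,0,0,0],[0.05,0.0015,0,0,0,0,0],[0.05,0.0015,0,0,0,0,0]]' | grep -E 'ee_|contact'
$M '[[0.08,0,0,0,0,0,0],[0.08,0,0,0,0,0,0],[0.08,0,0,0,0,0,0],[0.08,0,0,0,0,0,0],[0.08,0,0,0,0,0,0]]' 
$M '[[0.08,0.01,0,-0.02,0,0,0],[0.08,0.03,0,-0.05,0,0,0],[0.08,0.07,0,-0.08,0,0,0],[0.08,0.11,0,-0.1,0,0,0],[0.08,0.15,0,-0.12,0,0,0],[0.08,0.19,0,-0.13,0,0,0],[0.08,0.2,0,-0.13,0,0,0],[0.08,0.2,0,-0.13,0,0,0]]'
python3 - <<'E'
from h import *
delta(.5137,-.008,.0246,np.radians(84.1))
for n in("top","scene"):
    p,d=camera(n);np.savez(n+"4.npz",p=p,d=d)
T=np.load("top4.npz")["p"][180:260,310:410];S=np.load("scene4.npz")["p"][170:260,230:340]
f=lambda a:cv2.resize(a,(400,350),interpolation=2)
cv2.imwrite("pics/p4.png",np.hstack([f(T),f(S)])[:,:,::-1])
E
python3 lat.py 4
```

```text
ee_pos: [0.514, -0.0088, 0.0246]
contact_force: [1.2, 12.7, 6.9]
time: 8.7
ee_pos: [0.5116, -0.0139, 0.0225]
orientation: [0.0, 0.743, 0.67, -0.0]
contact_force: [-0.1, 0.0, -0.6]
opening: 0.0798
gripper_force: 0.0
time: 9.37
ee_pos: [0.5336, 0.1895, 0.1546]
orientation: [0.001, 0.741, 0.671, 0.003]
contact_force: [-0.4, -0.6, -0.2]
opening: 0.08
gripper_force: 0.0
t 9.3667 pos [0.5336 0.1895 0.1546] yaw 84.35 q6 0.28573861046451066 F [-0.4 -0.6 -0.2] -> d [-0.1989 -0.0009  0.1295] rv [ 0.0044 -0.0029  0.0043]
top fence 184 x 0.2 31.1 y med -28.3 28.1 slopes deg [-0.4 -3.8]
top arm 77 x -44.8 -0.0 y med -14.1 16.3 slopes deg [-0.4 10.8]
top plate 528 x -121.9 -4.5 y med -29.1 28.8 slopes deg [-1.3 -0.3]
top flange 194 x 34.1 60.2 y med -57.6 44.1 slopes deg [-2.9 11.2]
top wing [-26.2   0.4] 144.3696537173793
scene fence 203 x 0.6 31.9 y med -29.2 29.3 slopes deg [-1.1  0.6]
scene arm 91 x -42.1 -0.0 y med -5.2 17.1 slopes deg [-37.4  -0.8]
scene plate 503 x -122.1 -3.6 y med -26.4 29.8 slopes deg [28.2  0.1]
scene flange 240 x 34.0 61.0 y med -46.5 44.2 slopes deg [6.6 0.1]
scene wing [-21.3   0.5] 142.99576089328335
```

View pics/p4.png

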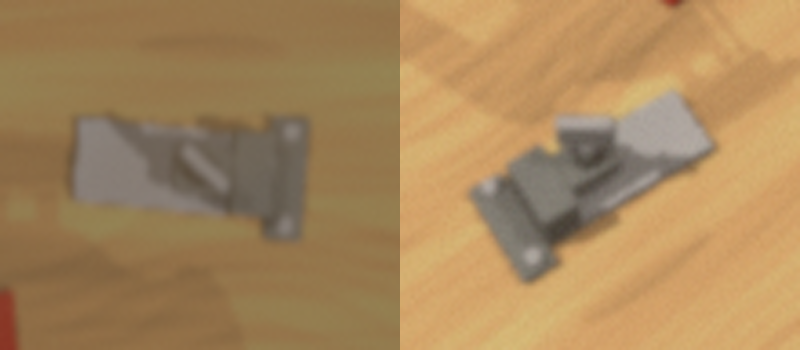

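Both views show the plate against the fence, its sides flush with the fence's sides within about 0.5 mm. The wing is untouched at about 143°. Next I'll go above the wing, turning the wrist to yaw 227° so the whole turn fits in joint 6's range.

```bash
M='python3 -m handwheel'
python3 -c "
from h import *
delta(.5066,-.0791,.155,np.radians(227.0))"
$M '[[0.06,0,0,0,0,0,-0.8],[0.06,0,0,0,0,0,-0.8],[0.06,0,0,0,0,0,-0.8],[0.06,0,0,0,0,0,-0.8],[0.06,0,0,0,0,0,-0.8],[0.06,0,0,0,0,0,-0.8],[0.06,0,0,0,0,0,-0.8]]' >/dev/null
$M '[[0.06,0,0,0,0,0,-0.8],[0.06,0,0,0,0,0,-0.8],[0.06,0,0,0,0,0,-0.8],[0.06,0,0,0,0,0,-0.8],[0.06,0,0,0,0,0,-0.8],[0.06,0,0,0,0,0,-0.8],[0.06,0,0,0,0,0,-0.8]]'
python3 -c "
from h import *
delta(.5066,-.0791,.155,np.radians(227.0))"
```

```text
t 9.4667 pos [0.5319 0.1855 0.1523] yaw 84.2 q6 0.28392364127130776 F [ 0.7 -0.5  0.1] -> d [-0.2658  0.0015 -0.0025] rv [-1.0000e-03  3.0000e-04 -2.4923e+00]
time: 10.63
ee_pos: [0.5314, 0.1829, 0.1512]
orientation: [-0.001, 0.036, 0.999, -0.001]
contact_force: [0.0, 0.4, 0.6]
opening: 0.0598
gripper_force: 0.0
t 10.6333 pos [0.5314 0.1829 0.1512] yaw 175.9 q6 -1.3210413220826003 F [0.  0.4 0.6] -> d [ 0.006  -0.2631 -0.0035] rv [-2.000e-04 -2.900e-03 -8.919e-01]
```

```bash
M='python3 -m handwheel'
$M '[[0.06,0.006,-0.263,0,0,0,-0.89],[0.06,0.006,-0.263,0,0,0,-0.89],[0.06,0.006,-0.263,0,0,0,-0.89],[0.06,0.006,-0.263,0,0,0,-0.89],[0.06,0.006,-0.263,0,0,0,-0.89],[0.06,0.006,-0.263,0,0,0,-0.89],[0.06,0.006,-0.263,0,0,0,-0.89],[0.06,0.006,-0.263,0,0,0,-0.89]]'
$M '[[0.06,0,0,0,0,0,0],[0.06,0,0,0,0,0,0],[0.06,0,0,0,0,0,0],[0.06,0,0,0,0,0,0]]' >/dev/null
python3 -c "
from h import *
delta(.5066,-.0791,.072,np.radians(227.0))"
```

```text
time: 11.3
ee_pos: [0.5048, -0.0834, 0.1516]
orientation: [-0.001, -0.396, 0.918, -0.001]
contact_force: [0.4, -0.2, -0.6]
opening: 0.0599
gripper_force: 0.0
t 11.6333 pos [ 0.5063 -0.0759  0.152 ] yaw -133.27 q6 -2.704472344035161 F [-0.2  0.  -1. ] -> d [ 0.0021 -0.0024  0.08  ] rv [ 0.0009 -0.0003 -0.0047]
```

```bash
M='python3 -m handwheel'
$M '[[0.06,0.002,-0.002,0.02,0,0,0],[0.06,0.002,-0.002,0.04,0,0,0],[0.06,0.002,-0.002,0.055,0,0,0],[0.06,0.002,-0.002,0.07,0,0,0],[0.06,0.002,-0.002,0.08,0,0,0],[0.06,0.002,-0.002,0.08,0,0,0],[0.06,0.002,-0.002,0.08,0,0,0],[0.06,0.002,-0.002,0.08,0,0,0]]'
python3 -c "
from h import *
delta(.5066,-.0791,.072,np.radians(227.0))
for n in('top','scene'):
    p,d=camera(n);np.savez(n+'5.npz',p=p,d=d)
cv2.imwrite('pics/s5.png',cv2.resize(np.load('scene5.npz')['p'][130:260,220:360],None,fx=4.4,fy=4.4,interpolation=2)[:,:,::-1])"
```

```text
time: 12.3
ee_pos: [0.5076, -0.0793, 0.0733]
orientation: [0.001, -0.397, 0.918, -0.001]
contact_force: [0.1, 0.2, -0.3]
opening: 0.0599
gripper_force: 0.0
t 12.3 pos [ 0.5076 -0.0793  0.0733] yaw -133.21 q6 -2.710947723570641 F [ 0.1  0.2 -0.3] -> d [0.0006 0.0009 0.0013] rv [-0.0014  0.0006 -0.0036]
```

View pics/s5.png

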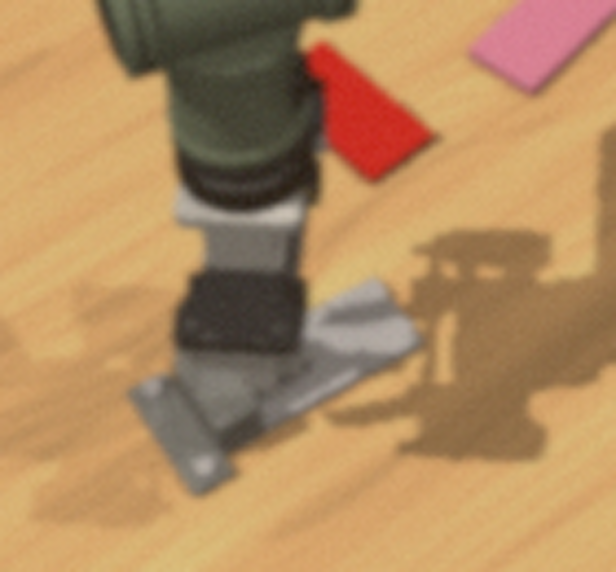

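The gripper straddles the wing (the wing is hidden behind the finger), with the plate undisturbed. Closing.

```bash
M='python3 -m handwheel'
$M '[[0.005,0,0,0,0,0,0],[0.005,0,0,0,0,0,0],[0.005,0,0,0,0,0,0],[0.005,0,0,0,0,0,0],[0.005,0,0,0,0,0,0],[0.005,0,0,0,0,0,0],[0.005,0,0,0,0,0,0],[0.005,0,0,0,0,0,0]]' 25
$M '[[0.005,0,0,0,0,0,0],[0.005,0,0,0,0,0,0],[0.005,0,0,0,0,0,0],[0.005,0,0,0,0,0,0]]' 
python3 -c "
from h import *
delta(.5066,-.0791,.072,np.radians(84.1));s=state();print(s['torque'],s['joint_positions'])"
```

```text
time: 13.07
ee_pos: [0.5063, -0.079, 0.0723]
orientation: [-0.0, -0.397, 0.918, 0.001]
contact_force: [-0.8, 1.4, 1.8]
opening: 0.0142
gripper_force: 25.0
time: 13.4
ee_pos: [0.5064, -0.079, 0.0724]
orientation: [-0.0, -0.397, 0.918, 0.001]
contact_force: [-3.5, 2.4, 2.7]
opening: 0.0141
gripper_force: 25.0
t 13.4 pos [ 0.5064 -0.079   0.0724] yaw -133.24 q6 -2.711215078567678 F [-3.5  2.4  2.7] -> d [-0.0001 -0.0002  0.0004] rv [ 3.0000e-04 -1.8000e-03  2.4899e+00]
[0.61919027 0.41373644 0.03067712] [-3.24030884e-01  2.55975986e-01  1.82393027e+00  4.34375278e-04
  1.06298815e+00 -2.71121508e+00]
```

```bash
M='python3 -m handwheel'
$M '[[0.005,0,0,0,0,0,0.1],[0.005,0,0,0,0,0,0.2],[0.005,0,0,0,0,0,0.3],[0.005,0,0,0,0,0,0.4],[0.005,0,0,0,0,0,0.5],[0.005,0,0,0,0,0,0.5],[0.005,0,0,0,0,0,0.5]]'
python3 - <<'E'
from h import *
delta(.5066,-.0791,.072,np.radians(84.1));s=state();print(s['torque'])
p,d=camera('top');q,_=camera('scene')
f=lambda a:cv2.resize(a,(400,400),interpolation=2)
cv2.imwrite('pics/p6.png',np.hstack([f(p[180:260,320:400]),f(q[160:250,220:310])])[:,:,::-1])
E
```

```text
time: 13.98
ee_pos: [0.5061, -0.0785, 0.0724]
orientation: [-0.001, -0.158, 0.987, 0.001]
contact_force: [-4.2, 4.3, 3.7]
opening: 0.0144
gripper_force: 25.0
t 13.9833 pos [ 0.5061 -0.0785  0.0724] yaw -161.83 q6 -2.2121420992393017 F [-4.2  4.3  3.7] -> d [-0.0003 -0.0007  0.0004] rv [ 3.0000e-04 -2.9000e-03  1.9908e+00]
[ 0.88210902  0.50152876 -0.0097407 ]
```

View pics/p6.png

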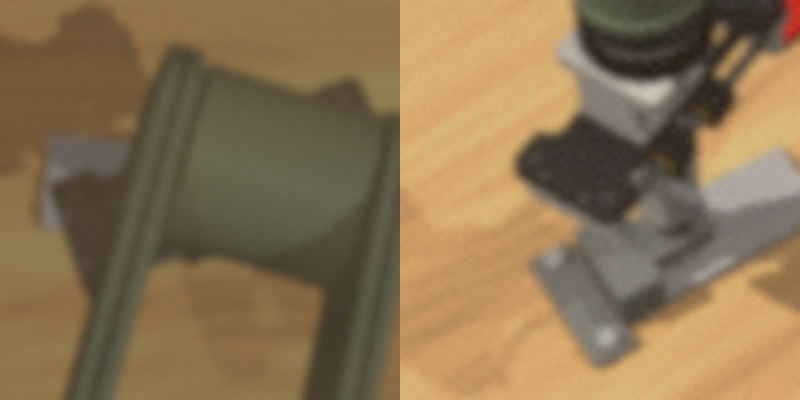

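The scene crop shows the wing between the fingers, turning with them. The plate is still in place.

```bash
M='python3 -m handwheel'
$M '[[0.005,0,0,0,0,0,0.1],[0.005,0,0,0,0,0,0.2],[0.005,0,0,0,0,0,0.3],[0.005,0,0,0,0,0,0.4],[0.005,0,0,0,0,0,0.5],[0.005,0,0,0,0,0,0.6],[0.005,0,0,0,0,0,0.7],[0.005,0,0,0,0,0,0.8]]'
$M '[[0.005,0,0,0,0,0,0.1],[0.005,0,0,0,0,0,0.2],[0.005,0,0,0,0,0,0.3],[0.005,0,0,0,0,0,0.4],[0.005,0,0,0,0,0,0.5],[0.005,0,0,0,0,0,0.6],[0.005,0,0,0,0,0,0.7],[0.005,0,0,0,0,0,0.7]]'
python3 -c "
from h import *
delta(.5066,-.0791,.072,np.radians(84.1));s=state();print(s['torque'],s['joint_efforts'])
"
```

```text
time: 14.75
ee_pos: [0.5061, -0.0776, 0.0723]
orientation: [-0.001, 0.242, 0.97, 0.002]
contact_force: [-2.0, 6.2, 4.9]
opening: 0.0143
gripper_force: 25.0
time: 15.42
ee_pos: [0.5067, -0.077, 0.0723]
orientation: [-0.001, 0.559, 0.829, 0.002]
contact_force: [-1.8, 7.7, 3.4]
opening: 0.014
gripper_force: 25.0
t 15.4167 pos [ 0.5067 -0.077   0.0723] yaw 112.01 q6 -0.7090460500622758 F [-1.8  7.7  3.4] -> d [-0.0019 -0.0009  0.0003] rv [ 0.0005 -0.0045  0.4872]
[1.58163592 0.16424469 0.02662087] [ -4.00294662 -33.22341084 -24.26148355  -2.08506525  -1.20070886
   0.65601647]
```

```bash
M='python3 -m handwheel'
P() { python3 -c "
from h import *
s=state();M=RM(s['orientation']);print(np.degrees(np.arctan2(M[1,0],M[0,0])).round(2),'tz',s['torque'].round(3),'F',s['contact_force'].round(1),'j6',s['joint_efforts'][5].round(3),s['opening'].round(4))"; }
$M '[[0.005,0,0,0,0,0,0.08],[0.005,0,0,0,0,0,0.16],[0.005,0,0,0,0,0,0.24],[0.005,0,0,0,0,0,0.32]]' >/dev/null;P
$M '[[0.005,0,0,0,0,0,0.04],[0.005,0,0,0,0,0,0.08]]' >/dev/null;P
$M '[[0.005,0,0,0,0,0,0.03],[0.005,0,0,0,0,0,0.06]]' >/dev/null;P
$M '[[0.005,0,0,0,0,0,0.03],[0.005,0,0,0,0,0,0.06]]' >/dev/null;P
```

```text
Traceback (most recent call last):
AttributeError: 'float' object has no attribute 'round'
Traceback (most recent call last):
AttributeError: 'float' object has no attribute 'round'
Traceback (most recent call last):
AttributeError: 'float' object has no attribute 'round'
Traceback (most recent call last):
AttributeError: 'float' object has no attribute 'round'
```

```bash
cat > P.py <<'E'
from h import *
s=state();M=RM(s['orientation']);print(round(s['time'],2),np.degrees(np.arctan2(M[1,0],M[0,0])).round(2),'T',np.round(s['torque'],3),'F',np.round(s['contact_force'],1),'j6',round(float(s['joint_efforts'][5]),3),'op',round(s['opening'],4),np.round(s['ee_pos'],4))
E
M='python3 -m handwheel'; python3 P.py
$M '[[0.005,0,0,0,0,0,0.02],[0.005,0,0,0,0,0,0.04]]' >/dev/null;python3 P.py
```

```text
16.25 82.32 T [ 1.535 -0.141  0.071] F [1.3 9.2 1.3] j6 -0.23 op 0.014 [ 0.5073 -0.077   0.0724]
16.42 80.06 T [ 1.662 -0.137  0.081] F [-0.2  8.6  2.2] j6 -0.065 op 0.0144 [ 0.5074 -0.077   0.0724]
```

```bash
M='python3 -m handwheel'
$M '[[0.005,0,0,0,0,0,0.02],[0.005,0,0,0,0,0,0.04]]' >/dev/null;python3 P.py
$M '[[0.005,0,0,0,0,0,0.02],[0.005,0,0,0,0,0,0.04]]' >/dev/null;python3 P.py
python3 - <<'E'
from h import *
q,_=camera('scene');cv2.imwrite('pics/p7.png',cv2.resize(q[150:240,230:330],None,fx=6,fy=6,interpolation=2)[:,:,::-1])
E
```

```text
16.58 77.8 T [ 1.581 -0.219  0.189] F [0.7 9.  1.5] j6 0.04 op 0.0142 [ 0.5074 -0.077   0.0724]
16.75 75.51 T [ 1.186 -0.044  0.07 ] F [-0.9  5.4  1.3] j6 -0.172 op 0.014 [ 0.5073 -0.0776  0.0724]
```

View pics/p7.png

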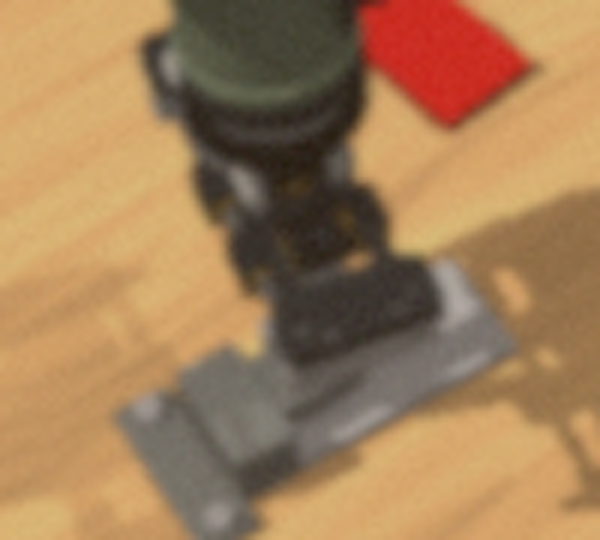

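The finger hides the wing here. The plate is still against the fence. Torque peaked at 77.8° and then dropped, which suggests the wing hit the stop and slipped in the pads. I'll tighten the grip and check the torque.

```bash
M='python3 -m handwheel'
$M '[[0.005,0,0,0,0,0,0],[0.005,0,0,0,0,0,0],[0.005,0,0,0,0,0,0],[0.005,0,0,0,0,0,0]]' 55 >/dev/null;python3 P.py
$M '[[0.005,0,0,0,0,0,-0.02],[0.005,0,0,0,0,0,-0.04]]' >/dev/null;python3 P.py
$M '[[0.005,0,0,0,0,0,-0.02],[0.005,0,0,0,0,0,-0.04]]' >/dev/null;python3 P.py
$M '[[0.005,0,0,0,0,0,-0.02],[0.005,0,0,0,0,0,-0.04]]' >/dev/null;python3 P.py
$M '[[0.005,0,0,0,0,0,-0.02],[0.005,0,0,0,0,0,-0.04]]' >/dev/null;python3 P.py
```

```text
17.13 75.58 T [ 1.241 -0.074  0.153] F [0.3 6.4 2. ] j6 0.213 op 0.0135 [ 0.5073 -0.0777  0.0724]
17.3 77.88 T [ 1.228 -0.069 -0.031] F [0.3 5.5 2.3] j6 0.131 op 0.0134 [ 0.5073 -0.0777  0.0724]
17.47 80.16 T [ 1.192 -0.015 -0.066] F [0.3 6.6 1.3] j6 0.131 op 0.0127 [ 0.5073 -0.0777  0.0724]
17.63 82.45 T [ 1.162 -0.053 -0.085] F [-0.1  6.5  2. ] j6 0.131 op 0.0133 [ 0.5072 -0.0777  0.0724]
17.8 84.74 T [ 1.248 -0.055 -0.022] F [-0.7  6.5  1.3] j6 0.132 op 0.0128 [ 0.5072 -0.0777  0.0724]
```

```bash
M='python3 -m handwheel'
$M '[[0.005,0,0,0,0,0,0.03],[0.005,0,0,0,0,0,0.06]]' >/dev/null;python3 P.py
for i in 1; do $M '[[0.005,0,0,0,0,0,0.03],[0.005,0,0,0,0,0,0.06]]' >/dev/null;python3 P.py; done
$M '[[0.005,0,0,0,0,0,0.03],[0.005,0,0,0,0,0,0.06]]' >/dev/null;python3 P.py
$M '[[0.005,0,0,0,0,0,0.03],[0.005,0,0,0,0,0,0.06]]' >/dev/null;python3 P.py
$M '[[0.005,0,0,0,0,0,0.03],[0.005,0,0,0,0,0,0.06]]' >/dev/null;python3 P.py
```

```text
17.97 81.2 T [ 1.233 -0.114  0.077] F [0.2 6.5 1.7] j6 -0.258 op 0.0132 [ 0.5072 -0.0777  0.0724]
18.13 77.76 T [ 1.228 -0.072  0.03 ] F [-0.1  7.1  1.8] j6 -0.23 op 0.0132 [ 0.5073 -0.0777  0.0724]
18.3 74.38 T [ 1.255 -0.104  0.532] F [-0.2  6.4  2. ] j6 0.225 op 0.0138 [ 0.5073 -0.0777  0.0724]
18.47 71.05 T [ 1.315 -0.136  1.057] F [-0.1  7.2  1.4] j6 0.725 op 0.014 [ 0.5073 -0.0777  0.0724]
18.63 67.72 T [ 1.101 -0.012  1.523] F [-0.9  6.5  2.3] j6 1.227 op 0.0148 [ 0.5072 -0.0778  0.0724]
```

The torque climbs linearly to 1.5 N m, so the stop is clear: the screw is seated, with contact at tool yaw ≈77.5°. Now I'll unload to find zero torque, then back off a quarter turn from there.

```bash
M='python3 -m handwheel'
$M '[[0.005,0,0,0,0,0,-0.03],[0.005,0,0,0,0,0,-0.06]]' >/dev/null;python3 P.py
$M '[[0.005,0,0,0,0,0,-0.03],[0.005,0,0,0,0,0,-0.06]]' >/dev/null;python3 P.py
$M '[[0.005,0,0,0,0,0,-0.02],[0.005,0,0,0,0,0,-0.04]]' >/dev/null;python3 P.py
$M '[[0.005,0,0,0,0,0,-0.02],[0.005,0,0,0,0,0,-0.04]]' >/dev/null;python3 P.py
```

```text
18.8 71.19 T [0.804 0.106 0.39 ] F [-0.5  4.9  1.9] j6 0.76 op 0.0146 [ 0.5072 -0.0784  0.0724]
18.97 74.52 T [ 0.679  0.033 -0.027] F [-0.2  4.6  1. ] j6 0.229 op 0.0141 [ 0.5072 -0.0784  0.0724]
19.13 76.73 T [ 0.927  0.013 -0.084] F [0.8 4.7 2. ] j6 0.123 op 0.0133 [ 0.5071 -0.0785  0.0724]
19.3 79.01 T [ 0.929 -0.098 -0.073] F [-0.4  5.8  2.8] j6 0.131 op 0.0134 [ 0.5072 -0.0785  0.0724]
```

```bash
M='python3 -m handwheel'
$M '[[0.005,0,0,0,0,0,-0.1],[0.005,0,0,0,0,0,-0.2],[0.005,0,0,0,0,0,-0.3],[0.005,0,0,0,0,0,-0.4],[0.005,0,0,0,0,0,-0.5],[0.005,0,0,0,0,0,-0.6],[0.005,0,0,0,0,0,-0.7],[0.005,0,0,0,0,0,-0.8]]' >/dev/null; python3 P.py
$M '[[0.005,0,0,0,0,0,-0.1],[0.005,0,0,0,0,0,-0.2],[0.005,0,0,0,0,0,-0.3],[0.005,0,0,0,0,0,-0.4],[0.005,0,0,0,0,0,-0.5],[0.005,0,0,0,0,0,-0.6],[0.005,0,0,0,0,0,-0.685],[0.005,0,0,0,0,0,-0.685]]' >/dev/null; python3 P.py
python3 - <<'E'
from h import *
for n in("top","scene"):
    p,d=camera(n);np.savez(n+"8.npz",p=p,d=d)
p=np.load("top8.npz")["p"];q=np.load("scene8.npz")["p"]
f=lambda a:cv2.resize(a,(400,400),interpolation=2)
cv2.imwrite('pics/p8.png',np.hstack([f(p[170:260,310:400]),f(q[150:240,230:320])])[:,:,::-1])
E
python3 lat.py 8
```

```text
19.97 125.06 T [ 1.04  -0.283 -0.068] F [0.4 7.1 0.4] j6 0.9 op 0.014 [ 0.5074 -0.0784  0.0724]
20.63 164.2 T [ 1.267 -0.312 -0.003] F [0.3 6.4 1.2] j6 -0.511 op 0.0138 [ 0.5075 -0.0781  0.0724]
top plate 96 x -120.9 -24.5 y med -28.9 28.1 slopes deg [ 42.5 -45.2]
scene fence 199 x 0.0 31.7 y med -29.7 29.6 slopes deg [-3.7 -0.5]
scene arm 79 x -42.0 -0.9 y med -1.4 16.8 slopes deg [-31.3   2.1]
scene plate 523 x -117.7 -3.5 y med -29.5 29.4 slopes deg [20.1 -1.3]
scene flange 221 x 34.4 60.9 y med -45.2 42.6 slopes deg [ 7.7 -0.9]
scene wing [-21.7   7.4] 148.94057252916647
```

View pics/p8.png

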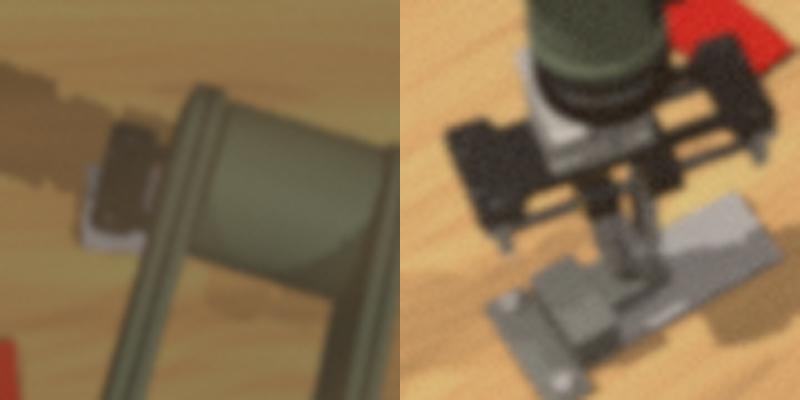

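The final view shows the wing pinched edge-on between the fingers, across the fixture. The plate is still against the fence and in line with it (y ±29 mm, rear end at about -120 mm). Handing in.

```bash
python3 -c "
from cell import *
print(sign_off())"
```

```text
the job is handed in; nothing more can be done
None
```

The plate is home against the fence, with its sides in line with the fence to about 0.5 mm by camera. The thumbscrew was turned to its hard stop and backed off a quarter turn; since it slipped slightly in the pads at the stop, I set that angle from the torque readings (about ±2°), with no camera check. The gripper is still holding the wing, and the job was handed in at about 21 s.

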